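# Load a short batten through the saw's guard flap up to the length stop

### The arm

A 6-joint arm with a two-finger parallel gripper is mounted at the origin on the work surface. World frame = base frame: x ahead of the robot, y to its left, z up, the work surface at z = 0. Lengths are in mm, angles in rad, forces in N, time in s.
With the tool pointing down it reaches from about 300 to 750 mm from the base axis. Payload 8.5 kg.
Tool frame: the origin (TCP) lies midway between the tips of the shut fingers; the grasp point (between the pads) lies 19 mm behind it; z points along the fingers, y is the line along which they close (so a half turn about z gives the same grasp; the last joint's range is limited). The gripper opens to 88 mm and grips with 3 to 60 N. Pads are 18 mm wide; open, the fingers measure 123 mm over their backs; the gripper's body (75 mm by 187 mm) begins 45 mm behind the grasp point.
Start: joints at [0.929, 0.381, 1.297, -0, 1.464, -0.215], TCP at [227.667, 500.648, 238.748] pointing down, gripper open.
Joint ranges: [-3.11, 3.11], [-0.89, 2.33], [0.22, 2.48], [-1.42, 4.56], [0.17, 2.85], [-2.88, 2.88]. Speed limits (rad/s): [2.39, 2.39, 3.14, 3.14, 3.14, 3.14].

### API

Orientations are given as a rotation vector (axis times angle).
In Python, from cell import * gives the robot as it stands.
- The arm moves only by the tool move_arm, never from a script. Its argument "motion" is a list of rows, each a list of 5 numbers: the shift along the tool's x, y, z in m, then the turn about the tool's z in degrees, then the opening, from 0 (shut) to 1 (fully open). In form: [[tx, ty, tz, spin, hand], ...]. A call has 1 to 5 rows; each row shifts and turns the commanded pose from where the row before left it, along the tool's axes as they then stand; what a row does not reach is not made up. A row lasts 1/10 s, in which the tool goes at most 50 mm and 8.59 degrees, less where a joint would pass 70% of its speed; a pose out of reach is approached as far as the arm can. A call with a gripper value outside its range is refused whole. The fingers move at their own pace and stop on an object; "newtons" is the grip in N (left out, the last holds). Time passes only in rows, so rows that do not move let the fingers close. It gives the time, the measured TCP pose, the force, the opening and the grip force at its end, in the units of the state.
- sense(): the state, without advancing time (a new reading comes with each control period).
- camera(name): name is "scene" or "top" or "wrist"; returns a dict with "pixels" (480x640x3 uint8, red, green, blue), "z_map" (480x640 float32, mm along the optical axis (not along the pixel's ray), 0 where there is no reading), "fx", "fy", "cx", "cy" (pixels), "eye" and "rotation" of the camera in the world. Camera axes: x right, y down, z forward; pixel columns grow to the right and rows downward; lengths in mm; the calibration is good to about 2 mm. A picture is of the moment at which its call begins.
- close_job(): hands the job in; it is judged then, once.
The state is a dict: "t": time; "q": joint angles; "qd": joint speeds; "effort": joint torques, N m; "tool_pos": TCP position; "eef_rot": TCP orientation; "wrist_force": force on the tool from outside, world axes, zero at the start; "torque": the same for the moment, N m; "gripper_width": finger opening in mm; "grip_force": force on a finger pad.
Only numpy, scipy, OpenCV 4.12 (cv2) and the standard library are available. Lean on these libraries where they do the work, as an engineer would, in place of code of your own. Each camera call takes 0.05 s, during which the arm holds its last target. There are 200 camera calls.

### The job

The saw is switched off: set it up for the next cut. Using the orange push stick, and never the gripper itself, feed the short dark batten through the red guard flap until it lies flat along the fence and butts fully home against the brass adjusting screw of the length stop, with light pressure, so that the clamped stop is not shoved off its setting. Then draw the stick out so that the flap drops shut, stand it back in its black tray, and leave everything else alone.

Things in the scene. Friction and masses are not known exactly. Their poses are not given: they have to be found in the camera images.
- saw: Fixed bench-top cut-off saw: grey base, aluminium bed surface 60 mm above the origin (origin on the bench). In its frame the bed spans x -75 to 125, y -300 to 240 mm; work is fed towards -y. The steel fence, 20 mm high, runs the whole bed: working face at x = 30 mm, facing -x. Behind it lie the stop rail, whose black clamp knob reaches 123 mm above the origin, a low green drive cover and a dust port, both under 92 mm
- entry (a point): Mouth of the guard tunnel: point on the bed on the centre line of a batten lying against the fence (saw frame x 7.5, y 0, z 60 mm); axes as the saw's. The tunnel covers saw y -280 to 0: clear front wall at x -51 to -46, open yellow bars above, 48 to 57 mm over the bed. The mouth is 76 mm wide (saw x -46 to 30) with slim posts and a top bar 48 to 56 mm over the bed
- flap (a joint): angle of the red guard flap in the tunnel's mouth, rad: 0 hangs shut, grows to 1.45 pushed inwards (saw -y) and up. 72 mm wide, 38 high, 4 thick; hinge along the saw's x at saw y -5 mm, 40 mm over the bed. A light spring and its weight shut it (1 to 3 N to push through). It rides on whatever is under it; a 22 mm high part must be over 40 mm inside the mouth for it to drop behind
- flap_edge (a point): middle of the flap's lower edge (2 mm over the bed when shut)
- stop_foot (a point): Length stop in the tunnel: centre of the flat front of its steel foot (42 mm wide, 24 high), 11 mm over the bed, on the batten's centre line, facing saw +y; axes as the saw's. From here a brass adjusting screw (flat head 16 mm across) stands out towards +y, locked 4 to 24 mm out, never measured: the batten must butt on its head. The clamped stop slips on its rail above about 12 N
- batten: Dark hardwood batten, 45 mm wide (its x), 120 long (its y), 22 high, about 0.12 kg; origin at the centre of its underside. Starts flat on the bed before the flap, 5 to 20 mm clear of the fence, skewed a few degrees. Its axes agree with the saw's when it lies along the fence; its leading end is at its y = -60 mm
- batten_nose (a point): centre of the batten's leading end face (towards the flap and stop)
- stick: Orange push stick, 0.15 kg, stands by itself. Origin on its underside below the middle of the handle; x points along it to the tip. Shaft 22 mm wide (y) and 22 high from x -35 mm to the flat square tip at x +170 mm; upright handle block 22 mm wide, x -30 to 30 mm, 20 to 80 mm above the underside: grip it across its width near 58 mm height
- tray: Fixed black tray for the push stick, 100 mm (x) by 270 mm (y), rim 20 mm high, walls and floor 4 mm thick; origin at the centre of its underside. The stick stands in it lengthwise, tip towards the tray's -y, its origin about 70 mm from the tray's centre towards +y
- pencil: flat red carpenter's pencil, 150 mm, on the bed in front of the tunnel; bystander
- offcut: paler, shorter wood offcut, 85 mm long, on the bench; bystander
- square: try square; bystander
- glue: white glue bottle, 150 mm tall; bystander
- mug: blue mug, 90 mm tall; bystander
- sander: cork sanding block; bystander
- house: layered wooden model house, 130 by 170 mm, 140 mm tall; bystander
Things that resemble listed ones, but are neither listed nor needed, are in the scene too. Leave any blue or purple look-alike of the batten alone.

How it is judged (in metres and radians):
On the way, in this order (a step that is already met when the one before it is completed fails the run):
1. the batten swings the flap open and enters the tunnel (value of joint flap above 0.5 rad and y of batten_nose in the frame of saw below -0.02 m and z of batten in the frame of saw below 0.066 m), for 0.1 s.
2. the batten is home: against the stop's screw and along the fence (y of screw_c0 in the frame of batten above -0.064 m and x of batten in the frame of saw between 0.0045 and 0.0105 m and z of batten in the frame of saw below 0.064 m and angle between the y axis of batten and the y axis of saw, either way round below 0.03 rad), for 0.2 s.
At the end, for the whole second after the job is handed in: Batten flat on the bed, within 3 mm of lying against the fence and parallel to it within 0.03 rad, its leading end within 2 mm of the stop screw's head; flap shut (below 0.08 rad); push stick standing upright (within 0.12 rad) on the tray floor, released; both at rest (all of step 2 and value of joint flap below 0.08 rad and linear speed of each of batten, stick below 0.01 m/s and x of stick in the frame of tray between -0.045 and 0.045 m and y of stick in the frame of tray between -0.135 and 0.135 m and z of stick in the frame of tray below 0.01 m and angle between stick's own z axis and vertical below 0.12 rad); the robot touches nothing.
It fails at once if the length stop is shoved more than 2 mm off its setting (distance of stop_foot from where it was at the start of the episode above 0.002 m).
It fails at once if the gripper or arm itself touches the batten or the flap (over 1 N) (contact force between any of the arm, the fingers and batten above 1 N or contact force between any of the arm, the fingers and flap_c0 above 1 N).
It fails at once if the stick presses the batten with more than 30 N (contact force between stick and batten above 30 N).
It fails at once if a bystander is moved more than 20 mm (distance of any of pencil, offcut, square, glue, mug, sander, house from where it was at the start of the episode above 0.02 m).
It also fails if it takes over 72 s, if anything falls off the work surface, if the arm or the gripper's body presses on something with over 40 N, if the wrist force passes 120 N, or if a joint passes its speed limit or range.

## Working session

There is one attempt and no reset: what is moved stays moved. The work goes in short steps, Python scripts to look and compute and a tool call to move; the robot and the scene stay as the last step left them, time stands still between calls to the robot, and variables do not carry over. Pictures are saved under pics/ and viewed, at most 10 in all, crops included, and the job is handed in when it is done.

Besides the shell and the picture viewer there is one more tool, called after "Call:" by a JSON object that holds its "name" and its "arguments". move_arm: Moves the arm, as the interface text tells. Its arguments: {"type":"object","properties":{"motion":{"type":"array"},"newtons":{"type":"number"}},"required":["motion"]}

```bash
mkdir -p pics; ls; cat > h.py <<'E'
from cell import *
import numpy as np, cv2
def snap(n,f=None):
    c=camera(n)
    if f: cv2.imwrite('pics/'+f,c['pixels'][:,:,::-1])
    np.savez('/tmp/'+n,**{k:np.asarray(v) for k,v in c.items()})
    return c
def load(n): 
    d=np.load('/tmp/'+n+'.npz'); return {k:d[k] for k in d}
def ray(c,u,v,z):
    d=np.asarray(c['rotation'])@np.array([(u-c['cx'])/c['fx'],(v-c['cy'])/c['fy'],1.]); e=np.asarray(c['eye'])
    return e+d*(z-e[2])/d[2]
def cloud(c):
    v,u=np.mgrid[0:480,0:640]; Z=c['z_map']
    P=np.stack([(u-c['cx'])/c['fx']*Z,(v-c['cy'])/c['fy']*Z,Z],-1)
    return P@np.asarray(c['rotation']).T+np.asarray(c['eye'])
E
python3 - <<'E'
from h import *
print({k:np.round(v,3) for k,v in sense().items()})
for n in ('scene','top'):
    c=snap(n,n+'1.png'); print(n,c['eye'],np.round(c['rotation'],3).tolist(),c['fx'])
E
```

```text
pics
{'t': np.float64(0.0), 'q': array([ 0.929,  0.381,  1.298, -0.   ,  1.464, -0.215]), 'qd': array([-0.   ,  0.001, -0.   , -0.001,  0.   ,  0.   ]), 'effort': array([-1.0000e-03, -4.3793e+01, -2.2456e+01,  7.1000e-02,  3.5000e-02,
       -0.0000e+00]), 'tool_pos': array([227.51 , 500.435, 238.148]), 'eef_rot': array([-6.65e-01, -3.07e+00,  2.00e-03]), 'wrist_force': array([-0.587,  0.079,  0.614]), 'torque': array([-0.017,  0.003,  0.014]), 'grip_force': np.float64(0.0), 'gripper_width': np.float64(88.413)}
scene [1331.96298172  355.42010656 1203.74087805] [-1.415, -2.209, 0.82] 490.1153305314343
top [ 123.60599065  -63.33302675 1494.02158222] [-2.068, 2.135, -0.241] 560.8231037620586
```

```bash
sed -i "s/np.asarray(c\['rotation'\])/cv2.Rodrigues(np.asarray(c['rotation'],float))[0]/" h.py; cat h.py | grep Rodr
```

```text
d=cv2.Rodrigues(np.asarray(c['rotation'],float))[0]@np.array([(u-c['cx'])/c['fx'],(v-c['cy'])/c['fy'],1.]); e=np.asarray(c['eye'])
    return P@cv2.Rodrigues(np.asarray(c['rotation'],float))[0].T+np.asarray(c['eye'])
```

View pics/scene1.png

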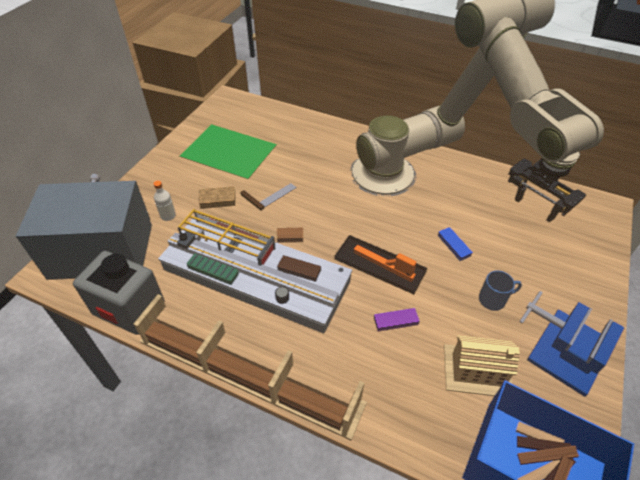

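View pics/top1.png

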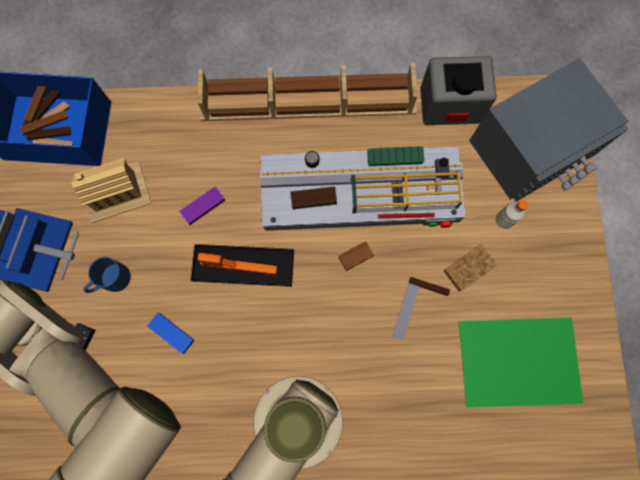

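The scene and top views show the stick (235,265 in top) in its tray, handle towards world +y. The batten is at (314,197) on the bed, the tunnel at 355–462, and the pencil in front of the tunnel at (405,215). The top view's up is world +x and its left is +y.

```bash
cat > m.py <<'E'
from h import *
c=load('top'); P=cloud(c); img=c['pixels']; hsv=cv2.cvtColor(img,cv2.COLOR_RGB2HSV)
def rect(mask,z,name,plane=True):
    m=cv2.morphologyEx(mask.astype(np.uint8),cv2.MORPH_OPEN,np.ones((2,2)))
    k,_=cv2.findContours(m,cv2.RETR_EXTERNAL,cv2.CHAIN_APPROX_NONE); k=max(k,key=cv2.contourArea)[:,0]
    W=np.array([ray(c,u,v,z)[:2] for u,v in k],np.float32); r=cv2.minAreaRect(W); print(name,np.round(r[0],1),np.round(r[1],1),round(r[2],2),'px',k.mean(0).round())
    return r
def box(u0,u1,v0,v1):
    b=np.zeros((480,640),bool); b[v0:v1,u0:u1]=1; return b
Z=P[...,2]
bx=box(250,475,140,235)
print('bed z',np.median(Z[210:215,280:340]),'bench',np.median(Z[300:330,300:380]))
rect(bx&(Z>45),60,'saw')
rect(box(280,345,180,212)&(img.sum(-1)<200)&(Z>65),82,'batten')
rect(box(185,300,240,290)&(img.sum(-1)<150)|box(185,300,240,290)&(hsv[...,0]<14)&(hsv[...,1]>220)&(hsv[...,2]>150),20,'tray')
om=box(190,300,240,290)&(hsv[...,0]<14)&(hsv[...,1]>215)&(hsv[...,2]>120)
rect(om,26,'stick'); print('stick z',np.percentile(Z[om],[5,50,95]))
rect(om&(Z>60),84,'handle'); rect(om&(Z<40),26,'shaft')
# fence / flap
for u in (275,345):
    print(u,[(v,int(Z[v,u]),img[v,u].tolist()) for v in range(160,200,2)])
E
python3 m.py
python3 - <<'E'
from h import *
c=load('top'); im=c['pixels'][140:295,180:475,::-1]
cv2.imwrite('pics/crop1.png',cv2.resize(im,None,fx=2.7,fy=2.7,interpolation=2))
E
```

```text
bed z 58.69581962852658 bench -0.8900743268014821
saw [ 601.8 -191.2] [546.6 213.7] 89.95 px [363. 188.]
batten [563.6 -60.1] [ 46.1 114.8] 4.96 px [314. 199.]
tray [401.8 135.3] [267.1  98.3] 85.19 px [244. 266.]
stick [398.6 125.3] [130.  22.] 81.74 px [246. 266.]
stick z [19.78346091 28.01247768 85.08805995]
handle [410.8 211.3] [56.5 21.6] 80.94 px [211. 259.]
shaft [401.  123.2] [125.2  18.9] 88.14 px [246. 266.]
275 [(160, 66, [163, 164, 175]), (162, 59, [171, 170, 181]), (164, 56, [168, 169, 180]), (166, 62, [170, 171, 182]), (168, 56, [170, 172, 183]), (170, 80, [172, 173, 186]), (172, 82, [162, 147, 120]), (174, 81, [139, 117, 84]), (176, 77, [163, 165, 177]), (178, 82, [134, 131, 141]), (180, 79, [132, 130, 141]), (182, 81, [132, 129, 139]), (184, 81, [124, 123, 131]), (186, 60, [71, 66, 67]), (188, 55, [160, 160, 171]), (190, 60, [171, 171, 182]), (192, 53, [169, 170, 181]), (194, 56, [167, 169, 181]), (196, 59, [172, 172, 183]), (198, 55, [168, 168, 181])]
345 [(160, 62, [173, 173, 186]), (162, 56, [172, 172, 183]), (164, 59, [170, 171, 181]), (166, 60, [175, 176, 188]), (168, 77, [171, 170, 175]), (170, 81, [185, 144, 57]), (172, 80, [175, 166, 163]), (174, 78, [147, 146, 154]), (176, 84, [130, 127, 136]), (178, 79, [132, 130, 139]), (180, 78, [132, 129, 139]), (182, 78, [81, 79, 80]), (184, 60, [116, 114, 120]), (186, 61, [171, 171, 182]), (188, 53, [167, 167, 179]), (190, 57, [167, 168, 180]), (192, 55, [171, 170, 182]), (194, 57, [167, 168, 179]), (196, 60, [173, 174, 184]), (198, 55, [173, 174, 184])]
```

View pics/crop1.png

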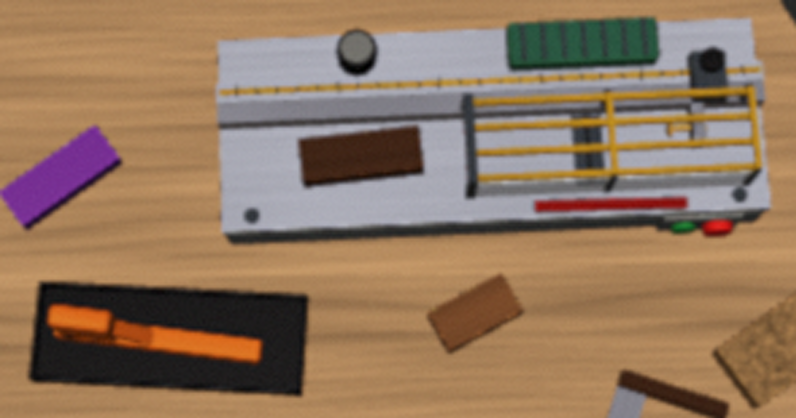

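```bash
cat > m2.py <<'E'
from h import *
c=load('top'); img=c['pixels'].astype(float).sum(-1); hsv=cv2.cvtColor(c['pixels'],cv2.COLOR_RGB2HSV)
def fit(pts,name):
    pts=np.array(pts,np.float32); vx,vy,x0,y0=cv2.fitLine(pts,cv2.DIST_HUBER,0,.01,.01).ravel()
    d=np.array([vx,vy]); r=(pts-[x0,y0])@[-vy,vx]; print(name,'pt',np.round([x0,y0],1),'yaw',np.round(np.degrees(np.arctan2(vy,vx))%180,2),'rms',r.std().round(2)); return np.array([x0,y0]),d
def edge(a,i0):  # subpixel strongest gradient
    g=np.abs(np.gradient(a)); k=g.argmax(); k0=max(k-2,0); s=slice(k0,k+3); return i0+(np.arange(len(a))[s]*g[s]).sum()/g[s].sum()
g=cv2.GaussianBlur(img,(3,3),0)
F=fit([ray(c,u,edge(g[178:190,u][:],178),80)[:2] for u in list(range(268,348,2))],'fence?')
for u in (270,300,345): print(u,img[176:192,u].astype(int).tolist())
N=fit([ray(c,u,edge(g[218:236,u],218),60)[:2] for u in range(285,420,3)],'near bed')
for u in (300,400): print(u,img[218:236,u].astype(int).tolist())
E=fit([ray(c,edge(g[v,252:272],252),v,60)[:2] for v in range(190,222,2)],'left bed')
for v in (195,215): print(v,img[v,252:272].astype(int).tolist())
# tray corners
b=np.zeros((480,640),np.uint8); b[240:292,185:300]=1
m=b*((img<130)|((hsv[...,1]>215)&(hsv[...,0]<14)&(hsv[...,2]>120)))
k,_=cv2.findContours(m.astype(np.uint8),0,1); k=max(k,key=cv2.contourArea); ap=cv2.approxPolyDP(k,6,True)[:,0]
print('tray',[np.round(ray(c,u,v,20)[:2],0).tolist() for u,v in ap])
E
python3 m2.py
```

```text
fence? pt [597.6 -24.7] yaw 88.37 rms 3.61
270 [507, 456, 420, 410, 406, 407, 413, 408, 388, 256, 206, 352, 489, 524, 522, 513]
300 [442, 396, 384, 391, 396, 394, 388, 361, 232, 221, 386, 498, 540, 503, 309, 144]
345 [393, 396, 401, 401, 400, 373, 240, 205, 350, 487, 524, 514, 513, 515, 515, 519]
near bed pt [ 502.3 -142.2] yaw 90.43 rms 2.98
300 [530, 536, 531, 529, 538, 506, 312, 162, 125, 120, 166, 289, 372, 414, 421, 428, 420, 418]
400 [411, 490, 338, 177, 116, 113, 196, 358, 401, 399, 392, 365, 374, 388, 406, 405, 413, 419]
left bed pt [562.7  81.6] yaw 2.95 rms 6.94
195 [381, 381, 381, 391, 394, 393, 391, 390, 414, 483, 513, 512, 512, 515, 518, 516, 518, 518, 510, 516]
215 [399, 408, 404, 399, 401, 408, 409, 410, 406, 429, 485, 507, 515, 512, 511, 514, 507, 515, 515, 518]
tray [[463.0, 265.0], [368.0, 272.0], [346.0, 12.0], [440.0, 2.0]]
```

```bash
cat > m3.py <<'E'
from m2 import *
print('----')
def cross(a,i0,t,down=True):
    s=np.where((a[:-1]>=t)&(a[1:]<t) if down else (a[:-1]<t)&(a[1:]>=t))[0][0]; return i0+s+(t-a[s])/(a[s+1]-a[s])
cols=[u for u in range(266,348,2)]
F=fit([ray(c,u,cross(img[176:194,u],176,310),80)[:2] for u in cols],'fence top edge')
B=fit([ray(c,u,cross(img[182:194,u],182,370,False),60)[:2] for u in cols if not 284<u<344],'fence bottom')
N=fit([ray(c,u,cross(img[214:236,u],214,400),60)[:2] for u in list(range(280,370,3))],'near bed')
E=fit([ray(c,cross(img[v,254:268],254,452,False),v,60)[:2] for v in range(190,218,2)],'left bed')
# batten corners
b=np.zeros((480,640),np.uint8); b[183:214,286:342]=1
m=b*(img<240); k,_=cv2.findContours(m.astype(np.uint8),0,1); k=max(k,key=cv2.contourArea)
bx=cv2.boxPoints(cv2.minAreaRect(k)); print('batten top',[np.round(ray(c,u,v,82)[:2],1).tolist() for u,v in bx])
E
python3 m3.py | sed -n '/----/,$p'
```

```text
----
fence top edge pt [608.1 -47.2] yaw 90.76 rms 0.25
fence bottom pt [606.8   4.3] yaw 90.62 rms 0.24
near bed pt [ 503.4 -106.1] yaw 90.89 rms 0.47
left bed pt [562.3  82.2] yaw 1.07 rms 0.66
batten top [[585.7, 2.9], [595.4, -114.0], [547.5, -117.2], [537.9, -1.2]]
```

```bash
cat >> h.py <<'E'
SAW=np.array([579.6,-157.6]); TH=np.radians(0.8)
Rs=np.array([[np.cos(TH),-np.sin(TH)],[np.sin(TH),np.cos(TH)]])
def s2w(x,y): return SAW+Rs@[x,y]
def w2s(p): return Rs.T@(np.asarray(p)[:2]-SAW)
def plan(x,y,z,yd=None):
    "tool y axis wanted at yd deg in world; spin first, then shift in the turned axes (mm)"
    s=sense(); R=cv2.Rodrigues(np.array(s['eef_rot']))[0]; p=np.array(s['tool_pos'])
    cur=np.degrees(np.arctan2(R[1,1],R[0,1])); yd=cur if yd is None else yd
    spin=-((yd-cur+180)%360-180); R2=R@cv2.Rodrigues(np.array([0,0,np.radians(spin)]))[0]
    d=R2.T@(np.array([x,y,z])-p)
    print('t',round(float(s['t']),2),'pos',p.round(1),'ydir',cur.round(2),'spin',round(spin,2),'shift',d.round(1),'| without spin',(R.T@(np.array([x,y,z])-p)).round(1),'F',np.round(s['wrist_force'],2),'w',round(float(s['gripper_width']),1),'g',round(float(s['grip_force']),1),'q6',round(float(s['q'][5]),2))
E
python3 -c "
from h import *
plan(409,215,210,-9)
c=load('top'); print(ray(c,276.3,269.6,26),s2w(7.5,0),w2s((566.6,-57.4)))"
```

```text
t 0.1 pos [227.5 500.5 238.2] ydir 65.55 spin 74.55 shift [-253.5  223.9   28.4] | without spin [-283.4 -184.7   28.4] F [-0.19  0.47  0.28] w 88.4 g 0.0 q6 -0.22
[387.42107351  46.91490592  26.        ] [ 587.09926893 -157.49528365] [-11.59972234 100.37174125]
```

Call:
{"name": "move_arm", "arguments": {"motion": [[-0.036,-0.024,0.004,0,1],[-0.036,-0.024,0.004,0,1],[-0.036,-0.024,0.004,0,1],[-0.036,-0.024,0.004,0,1],[-0.036,-0.024,0.004,0,1]]}}

```text
t: 0.6
tool_pos: [342.3, 315.3, 218.4]
eef_rot: [-0.665, -3.07, 0.0]
wrist_force: [1.1, 1.4, 0.2]
gripper_width: 88.3
grip_force: 0.0
```

Call:
{"name": "move_arm", "arguments": {"motion": [[-0.036,-0.024,0.004,0,1],[-0.036,-0.024,0.004,0,1],[-0.03,-0.017,0,0,1],[0,0,0,8.5,1],[0,0,0,8.5,1]]}}

```text
t: 1.1
tool_pos: [408.2, 214.5, 210.4]
eef_rot: [-1.124, -2.933, 0.001]
wrist_force: [-0.3, -0.2, -0.1]
gripper_width: 88.4
grip_force: 0.0
```

Call:
{"name": "move_arm", "arguments": {"motion": [[0,0,0,8.5,1],[0,0,0,8.5,1],[0,0,0,8.5,1],[0,0,0,8.5,1],[0,0,0,8.5,1]]}}

```text
t: 1.6
tool_pos: [407.6, 215.5, 210.5]
eef_rot: [-2.108, -2.329, 0.001]
wrist_force: [-0.7, 0.4, 0.0]
gripper_width: 88.3
grip_force: 0.0
```

Call:
{"name": "move_arm", "arguments": {"motion": [[0,0,0,8.5,1],[0,0,0,6.5,1],[0,0,0,0,1],[0,0,0,0,1]]}}

```text
t: 2.0
tool_pos: [407.7, 215.5, 210.6]
eef_rot: [-2.385, -2.045, 0.001]
wrist_force: [-0.0, -0.1, 0.9]
gripper_width: 88.0
grip_force: 0.0
```

```bash
python3 -c "
from h import *
plan(409,215,210,-9)
c=snap('wrist','w1.png'); print(c['eye'],c['rotation'])
P=cloud(c); hsv=cv2.cvtColor(c['pixels'],cv2.COLOR_RGB2HSV)
m=(hsv[...,0]<14)&(hsv[...,1]>200)&(hsv[...,2]>110)
for lo,hi,z in ((65,100,84),(15,40,26)):
    k,_=cv2.findContours((m&(P[...,2]>lo)&(P[...,2]<hi)).astype(np.uint8),0,1); k=max(k,key=cv2.contourArea)[:,0]
    print(z,cv2.minAreaRect(np.array([ray(c,u,v,z)[:2] for u,v in k],np.float32)),len(k))
"
```

```text
t 2.0 pos [407.7 215.5 210.6] ydir -8.77 spin 0.23 shift [-0.3  1.4  0.6] | without spin [-0.3  1.4  0.6] F [-0.04 -0.05  0.92] w 88.0 g 0.0 q6 0.38
[418.59400648 293.54957164 355.92832838] [ 2.82612175 -0.21696502 -0.03466506]
84 ((425.40765380859375, 245.1082000732422), (0.5532795786857605, 1.123908519744873), 36.53431701660156) 3
26 ((408.8734436035156, 158.7884521484375), (1.100705623626709, 2.0455515384674072), 81.23021697998047) 4
```

View pics/w1.png

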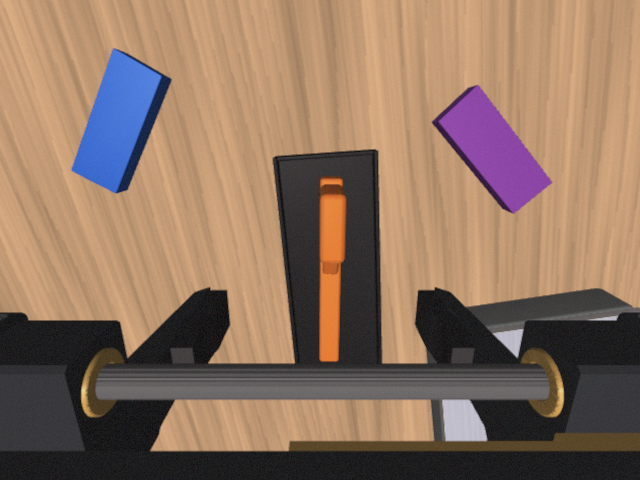

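The wrist view shows the handle top at u 320–345, v 195–263. The shaft runs down from it to the tip at about (329,360), and the stick is almost vertical in the image.

```bash
python3 -c "
from h import *
c=load('wrist'); im=c['pixels'].astype(int); m=(im[...,0]>200)&(im[...,2]<100)&(im[...,1]<170)
b=np.zeros_like(m); b[196:262,310:355]=1
k,_=cv2.findContours((m&b).astype(np.uint8),0,1); k=max(k,key=cv2.contourArea)[:,0]
print(cv2.minAreaRect(k.astype(np.float32)), cv2.minAreaRect(np.array([ray(c,u,v,84)[:2] for u,v in k],np.float32)))
b[:]=0; b[276:362,310:355]=1
k,_=cv2.findContours((m&b).astype(np.uint8),0,1); k=max(k,key=cv2.contourArea)[:,0]
print(cv2.minAreaRect(np.array([ray(c,u,v,26)[:2] for u,v in k],np.float32)))
for u,v,z in ((332,195,84),(332,263,84),(329,361,26),(320,230,84),(345,230,84)): print(ray(c,u,v,z))
"
```

```text
((332.0, 228.5), (65.0, 22.0), 90.0) ((414.6866149902344, 217.2725830078125), (54.739261627197266, 17.650253295898438), 81.16155242919922)
((396.2886047363281, 102.01846313476562), (101.79057312011719, 19.322021484375), 80.83113098144531)
[418.85212977 245.11862727  84.        ]
[410.59037387 188.40830148  84.        ]
[388.65718746  50.42018323  26.        ]
[405.09124885 218.28909341  84.        ]
[425.16482498 215.1904526   84.        ]
```

```bash
python3 -c "
from h import *
plan(413.5,209,43,-9)"
```

```text
t 2.05 pos [407.7 215.5 210.6] ydir -8.79 spin 0.21 shift [ -5.5   6.8 167.6] | without spin [ -5.5   6.7 167.6] F [ 0.85  0.12 -0.42] w 87.5 g 0.0 q6 0.38
```

Call:
{"name": "move_arm", "arguments": {"motion": [[-0.006,0.007,0.03,0,1],[0,0,0.04,0,1],[0,0,0.04,0,1],[0,0,0.037,0,1],[0,0,0.02,0,1]], "newtons": 50}}

```text
t: 2.55
tool_pos: [412.7, 208.2, 41.3]
eef_rot: [-2.385, -2.043, 0.005]
wrist_force: [0.5, 0.1, -0.9]
gripper_width: 87.9
grip_force: 0.0
```

Call:
{"name": "move_arm", "arguments": {"motion": [[0,0,0,0,0.2],[0,0,0,0,0],[0,0,0,0,0],[0,0,0,0,0],[0,0,0,0,0]], "newtons": 50}}

```text
t: 3.05
tool_pos: [414.1, 208.6, 44.6]
eef_rot: [2.387, 2.041, 0.002]
wrist_force: [-0.1, -0.4, -0.2]
gripper_width: 50.0
grip_force: 0.0
```

Call:
{"name": "move_arm", "arguments": {"motion": [[0,0,0,0,0],[0,0,0,0,0],[0,0,0,0,0]]}}

```text
t: 3.35
tool_pos: [413.8, 208.5, 43.8]
eef_rot: [2.388, 2.041, 0.0]
wrist_force: [0.8, -1.2, 0.3]
gripper_width: 26.4
grip_force: 0.0
```

```bash
python3 -c "
from h import *
plan(413.5,209,43,-9)"
```

```text
t 3.35 pos [413.8 208.5  43.8] ydir -8.95 spin 0.05 shift [ 0.5 -0.4  0.8] | without spin [ 0.5 -0.4  0.8] F [ 0.79 -1.21  0.32] w 26.4 g 0.0 q6 0.37
```

Call:
{"name": "move_arm", "arguments": {"motion": [[0,0,0,0,0],[0,0,0,0,0],[0,0,0,0,0],[0,0,0,0,0]]}}

```text
t: 3.75
tool_pos: [413.8, 208.5, 43.8]
eef_rot: [2.388, 2.041, 0.0]
wrist_force: [0.3, 0.6, 0.0]
gripper_width: 21.6
grip_force: 49.9
```

Call:
{"name": "move_arm", "arguments": {"motion": [[0,0,-0.01,0,0],[0,0,-0.02,0,0],[0,0,-0.03,0,0],[0,0,-0.03,0,0],[0,0,-0.02,0,0]]}}

```text
t: 4.25
tool_pos: [413.8, 208.6, 156.2]
eef_rot: [2.387, 2.041, 0.003]
wrist_force: [-0.1, -0.0, -2.1]
gripper_width: 21.6
grip_force: 49.9
```

```bash
python3 -c "
from h import *
plan(413.5,209,43,-9)
c=snap('scene'); cv2.imwrite('pics/s2.png',cv2.resize(c['pixels'][170:330,150:450,::-1],None,fx=2.6,fy=2.6,interpolation=2))"
```

```text
t 4.25 pos [413.8 208.6 156.2] ydir -8.95 spin 0.05 shift [  0.3  -0.6 113.2] | without spin [  0.3  -0.6 113.2] F [-0.07 -0.04 -2.14] w 21.6 g 49.9 q6 0.37
```

View pics/s2.png

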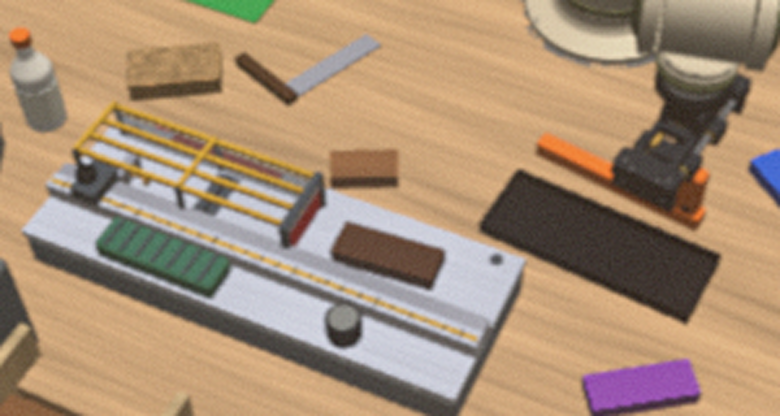

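The stick is held level above the tray, and the flap (red) is shut with the batten just in front of it. Next I turn the stick parallel to the fence and push the batten sideways against it.

```bash
python3 -c "
from h import *
plan(*s2w(-68,197),150,0.8); plan(*s2w(-68,197),102,0.8)"
```

```text
t 4.3 pos [414.9 208.9 158.4] ydir -8.94 spin -9.74 shift [-171.8   91.5    8.8] | without spin [-153.8  119.2    8.8] F [1.2  1.2  1.97] w 21.3 g 49.9 q6 0.37
t 4.3 pos [414.9 208.9 158.4] ydir -8.94 spin -9.74 shift [-171.8   91.2   56.8] | without spin [-153.9  118.9   56.8] F [1.2  1.2  1.97] w 21.3 g 49.9 q6 0.37
```

Call:
{"name": "move_arm", "arguments": {"motion": [[0,0,0,-4.9,0],[0,0,0,-4.9,0],[-0.03,0.016,0,0,0],[-0.036,0.019,0,0,0],[-0.036,0.019,0,0,0]]}}

```text
t: 4.8
tool_pos: [469.3, 106.3, 153.5]
eef_rot: [-2.203, -2.239, 0.001]
wrist_force: [0.6, -0.2, -2.2]
gripper_width: 21.5
grip_force: 49.9
```

Call:
{"name": "move_arm", "arguments": {"motion": [[-0.036,0.019,0,0,0],[-0.034,0.018,0,0,0],[0,0,0.02,0,0],[0,0,0.02,0,0],[0,0,0.013,0,0]]}}

```text
t: 5.3
tool_pos: [506.6, 37.6, 99.2]
eef_rot: [-2.204, -2.236, 0.002]
wrist_force: [-2.5, 2.3, 64.0]
gripper_width: 21.6
grip_force: 50.1
```

```bash
python3 -c "
from h import *
plan(*s2w(-68,197),102,0.8)
c=snap('top'); cv2.imwrite('pics/t2.png',cv2.resize(c['pixels'][140:250,230:475,::-1],None,fx=3.2,fy=3.2,interpolation=2))"
```

```text
t 5.3 pos [506.6  37.6  99.2] ydir 0.8 spin 0.0 shift [ 0.8  2.3 -2.8] | without spin [ 0.8  2.3 -2.8] F [-2.51  2.34 64.02] w 21.6 g 50.1 q6 -0.17
```

View pics/t2.png

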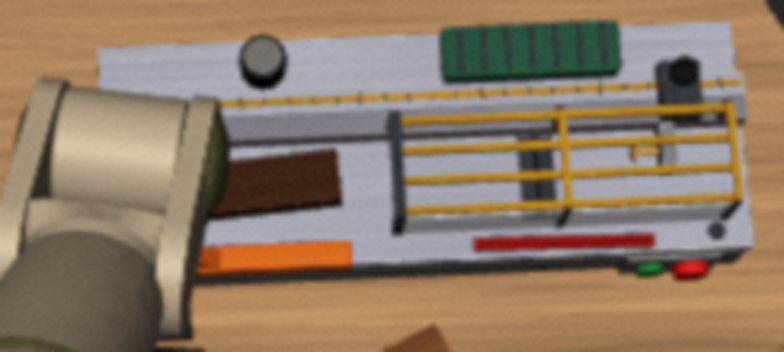

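The top view shows the stick parallel to the fence, in front of the batten. The tip at about (350,255) is level with the batten nose at (340,180). It is pressing on the bed, so I raise it.

Call:
{"name": "move_arm", "arguments": {"motion": [[0,0,-0.003,0,0],[0,0,0,0,0],[0,0,0,0,0]]}}

```text
t: 5.65
tool_pos: [507.2, 37.9, 103.8]
eef_rot: [2.205, 2.238, 0.0]
wrist_force: [-0.9, 0.1, -2.2]
gripper_width: 21.6
grip_force: 50.0
```

```bash
python3 -c "
from h import *
plan(*s2w(-29,197),103,0.8); print(w2s(sense()['tool_pos']))"
```

```text
t 5.65 pos [507.2  37.9 103.8] ydir 0.85 spin 0.05 shift [ 0.5 40.6  0.9] | without spin [ 0.5 40.6  0.9] F [-0.86  0.08 -2.18] w 21.6 g 50.0 q6 -0.17
[-69.63459783 196.49977563]
```

Call:
{"name": "move_arm", "arguments": {"motion": [[0,0.012,0.001,0,0],[0,0.006,0.001,0,0],[0,0.006,0,0,0],[0,0.005,0,0,0],[0,0.005,0,0,0]]}}

```text
t: 6.15
tool_pos: [541.3, 38.4, 101.7]
eef_rot: [-2.205, -2.237, 0.001]
wrist_force: [-1.5, 0.3, -0.5]
gripper_width: 21.8
grip_force: 50.0
```

Call:
{"name": "move_arm", "arguments": {"motion": [[0,0.003,0,0,0],[0,0.002,0,0,0],[0,0,0,0,0]]}}

```text
t: 6.45
tool_pos: [546.5, 38.4, 101.7]
eef_rot: [2.205, 2.238, 0.0]
wrist_force: [-0.0, 0.4, -2.0]
gripper_width: 21.5
grip_force: 50.0
```

Call:
{"name": "move_arm", "arguments": {"motion": [[0,0.001,0,0,0],[0,0,0,0,0]]}}

```text
t: 6.65
tool_pos: [547.3, 38.4, 101.8]
eef_rot: [-2.205, -2.238, 0.0]
wrist_force: [-0.6, -0.6, -1.9]
gripper_width: 21.3
grip_force: 50.0
```

```bash
python3 -c "
from h import *
plan(*s2w(-26,197),103,0.8); print(w2s(sense()['tool_pos']))
c=snap('top'); cv2.imwrite('pics/t3.png',cv2.resize(c['pixels'][165:240,280:385,::-1],None,fx=6,fy=6,interpolation=2))"
```

```text
t 6.65 pos [547.3  38.4 101.8] ydir 0.84 spin 0.04 shift [ 0.5  3.6 -1.2] | without spin [ 0.5  3.6 -1.2] F [-0.62 -0.62 -1.92] w 21.3 g 50.0 q6 -0.16
[-29.60186297 196.47960638]
```

Now I creep in until contact with the fence shows.

Call:
{"name": "move_arm", "arguments": {"motion": [[0,0.001,0,0,0],[0,0.001,0,0,0],[0,0,0,0,0]]}}

```text
t: 7.0
tool_pos: [549.4, 38.5, 101.8]
eef_rot: [2.205, 2.238, 0.0]
wrist_force: [-0.8, 0.2, -1.7]
gripper_width: 21.6
grip_force: 50.0
```

Call:
{"name": "move_arm", "arguments": {"motion": [[0,0.0005,0,0,0],[0,0,0,0,0]]}}

```text
t: 7.2
tool_pos: [549.8, 38.5, 101.8]
eef_rot: [2.205, 2.238, 0.0]
wrist_force: [-0.7, 0.2, -2.3]
gripper_width: 21.2
grip_force: 50.0
```

Call:
{"name": "move_arm", "arguments": {"motion": [[0,0.0005,0,0,0],[0,0,0,0,0]]}}

```text
t: 7.4
tool_pos: [550.4, 38.5, 101.7]
eef_rot: [2.205, 2.238, 0.0]
wrist_force: [-0.9, -0.6, -2.0]
gripper_width: 21.5
grip_force: 50.0
```

Call:
{"name": "move_arm", "arguments": {"motion": [[0,0.0005,0,0,0],[0,0,0,0,0]]}}

```text
t: 7.6
tool_pos: [550.8, 38.5, 101.7]
eef_rot: [2.205, 2.238, 0.0]
wrist_force: [-1.0, 0.7, -0.9]
gripper_width: 21.7
grip_force: 50.0
```

Call:
{"name": "move_arm", "arguments": {"motion": [[0,0.0005,0,0,0],[0,0,0,0,0]]}}

```text
t: 7.8
tool_pos: [551.4, 38.5, 101.7]
eef_rot: [2.205, 2.238, 0.0]
wrist_force: [-0.3, -0.4, -1.0]
gripper_width: 21.7
grip_force: 50.0
```

```bash
python3 -c "
from h import *
s=sense();print(w2s(s['tool_pos']),s['wrist_force'],s['torque'])
c=snap('top'); cv2.imwrite('pics/t3.png',cv2.resize(c['pixels'][165:240,275:385,::-1],None,fx=6,fy=6,interpolation=2))"
```

```text
[-25.50641318 196.47261098] [-0.30200823 -0.408904   -1.00430877] [-0.02704896  0.24992759 -0.0756111 ]
```

View pics/t3.png

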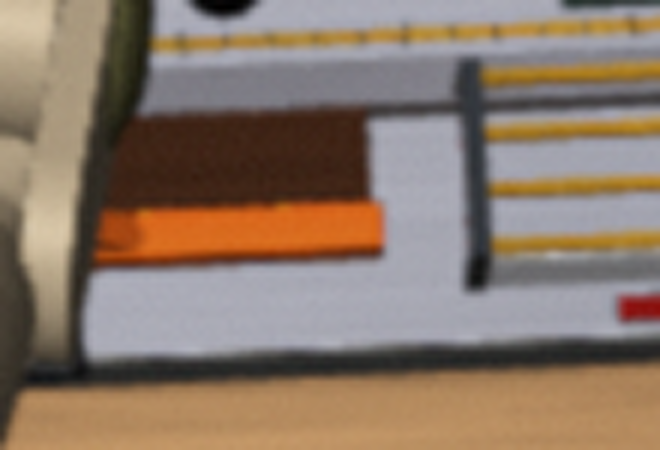

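The batten lies along the stick, its far edge meeting the fence line (about v=110 in the crop). A few more half-millimetres should give a clear force.

Call:
{"name": "move_arm", "arguments": {"motion": [[0,0.0005,0,0,0],[0,0,0,0,0]]}}

```text
t: 8.05
tool_pos: [551.7, 38.5, 101.7]
eef_rot: [-2.205, -2.238, 0.0]
wrist_force: [-2.0, 0.1, -1.3]
gripper_width: 21.8
grip_force: 50.0
```

Call:
{"name": "move_arm", "arguments": {"motion": [[0,0.0005,0,0,0],[0,0,0,0,0]]}}

```text
t: 8.25
tool_pos: [551.8, 38.6, 101.7]
eef_rot: [-2.204, -2.237, 0.001]
wrist_force: [-4.6, 0.7, 0.4]
gripper_width: 21.6
grip_force: 50.0
```

Call:
{"name": "move_arm", "arguments": {"motion": [[0,0.0005,0,0,0],[0,0,0,0,0]]}}

```text
t: 8.45
tool_pos: [552.0, 38.6, 101.6]
eef_rot: [-2.204, -2.236, 0.002]
wrist_force: [-6.5, 1.0, 1.6]
gripper_width: 21.5
grip_force: 50.0
```

```bash
python3 -c "
from h import *
c=load('top'); n=w2s(ray(c,336.5,191,82)); print('nose',n)
c2=load('top'); print('tip stick',w2s(ray(c,275+383/6,165+228/6,83)))
print('screw head (crop1 666,130)',w2s(ray(c,180+666/2.7,140+130/2.7,71)),'foot',w2s(ray(c,180+690/2.7,140+125/2.7,80)))
plan(*s2w(8.3,335),102,0.8)"
```

```text
nose [ 3.44213303 38.46406548]
tip stick [-30.09703085  34.13183197]
screw head (crop1 666,130) [   3.75520271 -202.04931372] foot [   4.88249451 -224.07176674]
t 8.45 pos [552.   38.6 101.6] ydir 0.84 spin 0.04 shift [138.4  33.2  -0.4] | without spin [138.4  33.3  -0.4] F [-6.49  1.04  1.64] w 21.5 g 50.0 q6 -0.16
```

Call:
{"name": "move_arm", "arguments": {"motion": [[0,-0.005,0,0,0],[0.005,-0.01,-0.005,0,0],[0.03,0,-0.005,0,0],[0.035,0,0,0,0],[0.035,0,0,0,0]]}}

```text
t: 8.95
tool_pos: [536.1, 144.5, 112.5]
eef_rot: [2.205, 2.236, 0.002]
wrist_force: [0.5, -0.3, -1.9]
gripper_width: 21.7
grip_force: 50.0
```

Call:
{"name": "move_arm", "arguments": {"motion": [[0.028,0,0,0,0],[0,0.02,0,0,0],[0,0.022,0,0,0],[0,0.005,0.005,0,0],[0,0,0.003,0,0]]}}

```text
t: 9.45
tool_pos: [582.6, 172.0, 103.2]
eef_rot: [-2.205, -2.238, 0.0]
wrist_force: [-1.2, -1.2, -1.0]
gripper_width: 21.3
grip_force: 50.0
```

Call:
{"name": "move_arm", "arguments": {"motion": [[0,0,0,0,0],[0,0,0,0,0]]}}

```text
t: 9.65
tool_pos: [582.0, 172.0, 103.8]
eef_rot: [-2.205, -2.237, 0.001]
wrist_force: [0.6, -0.0, -1.1]
gripper_width: 21.6
grip_force: 50.0
```

```bash
python3 -c "
from h import *
plan(*s2w(8.3,329),102,0.8); print(w2s(sense()['tool_pos']))
c=snap('top'); cv2.imwrite('pics/t4.png',cv2.resize(c['pixels'][165:240,235:385,::-1],None,fx=5,fy=5,interpolation=2))"
```

```text
t 9.65 pos [582.  172.  103.8] ydir 0.85 spin 0.05 shift [-0.5  1.3  1.8] | without spin [-0.5  1.3  1.8] F [ 0.64 -0.04 -1.07] w 21.6 g 50.0 q6 0.08
[  7.01570171 329.48490409]
```

View pics/t4.png

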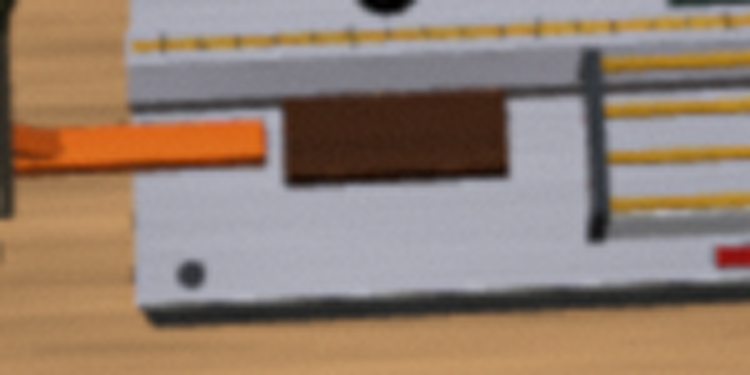

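The batten lies flush along the fence. The stick tip is about 15 mm behind it and on its centre line, so I start the feed.

Call:
{"name": "move_arm", "arguments": {"motion": [[-0.004,0.001,0.001,0,0],[-0.005,0,0.001,0,0],[-0.008,0,0,0,0],[-0.01,0,0,0,0],[-0.01,0,0,0,0]]}}

```text
t: 10.2
tool_pos: [584.4, 134.0, 101.8]
eef_rot: [2.205, 2.238, 0.0]
wrist_force: [-0.3, 1.5, -0.7]
gripper_width: 21.8
grip_force: 50.0
```

Call:
{"name": "move_arm", "arguments": {"motion": [[-0.01,0,0,0,0],[-0.01,0,0,0,0],[-0.01,0,0,0,0],[-0.01,0,0,0,0],[-0.01,0,0,0,0]]}}

```text
t: 10.7
tool_pos: [585.1, 84.3, 101.8]
eef_rot: [-2.205, -2.238, -0.0]
wrist_force: [-0.8, 2.8, -0.8]
gripper_width: 21.6
grip_force: 50.0
```

```bash
python3 -c "
from h import *
plan(*s2w(8.3,79.6),102,0.8); print(w2s(sense()['tool_pos']))
c=snap('top','t5.png'); P=c['pixels'].astype(int)
img=P.sum(-1); b=np.zeros((480,640),np.uint8); b[178:212,286:420]=1
m=cv2.morphologyEx((b*((img<220)&(P[...,0]>P[...,2]+25))).astype(np.uint8),cv2.MORPH_OPEN,np.ones((3,3))); k,_=cv2.findContours(m,0,1); k=max(k,key=cv2.contourArea); bx=cv2.boxPoints(cv2.minAreaRect(k)); print([w2s(ray(c,u,v,82)).round(1).tolist() for u,v in bx])"
```

```text
t 10.7 pos [585.1  84.3 101.8] ydir 0.85 spin 0.05 shift [-162.2   -0.6   -0.2] | without spin [-162.2   -0.7   -0.2] F [-0.79  2.81 -0.8 ] w 21.6 g 50.0 q6 -0.07
[  8.85306957 241.81273408]
[[27.5, 78.3], [23.8, -1.0], [-20.3, 1.6], [-16.7, 80.3]]
```

```bash
cat > bat.py <<'E'
from h import *
import sys
def batline(c,u0,u1,v0=185,v1=215):
    P=c['pixels'].astype(int); img=P.sum(-1).astype(float); pts=[];top=[]
    for u in range(u0,u1):
        a=img[v0:v1,u]; dk=np.where(a<200)[0]
        if len(dk)<6: continue
        s=dk[-1]; t=300
        r=[i for i in range(s,min(s+4,len(a)-1)) if a[i]<t<=a[i+1]]
        if r: pts.append(w2s(ray(c,u,v0+r[0]+(t-a[r[0]])/(a[r[0]+1]-a[r[0]]),60)))
    return np.array(pts)
if __name__=='__main__':
    c=load('top'); p=batline(c,int(sys.argv[1]),int(sys.argv[2])); 
    print(p[:,:][::4].round(1).tolist()); vx,vy,x0,y0=cv2.fitLine(p.astype(np.float32),cv2.DIST_HUBER,0,.01,.01).ravel(); print('skew deg',np.degrees(np.arctan(vx/vy)),'x at',x0,y0)
E
python3 bat.py 318 352; python3 -c "
from h import *
c=load('top'); P=c['pixels']
for u in (322,335,348): print(u,P[178:214:1,u].sum(-1).tolist())"
```

```text
[[-14.5, 77.6], [-15.0, 66.9], [-14.7, 56.2], [-15.0, 45.5], [-15.2, 34.8], [-15.3, 24.2], [-14.9, 13.5], [-14.6, 2.7]]
skew deg 0.084807955 x at -14.980108 39.107693
322 [380, 380, 380, 371, 312, 191, 127, 112, 121, 122, 124, 124, 122, 123, 121, 116, 111, 124, 136, 146, 156, 125, 186, 366, 485, 512, 513, 509, 512, 516, 516, 512, 516, 514, 517, 514]
335 [384, 386, 394, 362, 248, 156, 114, 124, 120, 114, 118, 118, 122, 111, 104, 109, 118, 124, 123, 116, 84, 77, 241, 464, 511, 517, 507, 506, 510, 512, 512, 511, 515, 511, 510, 519]
348 [395, 400, 385, 313, 195, 128, 121, 121, 118, 113, 127, 117, 119, 113, 115, 113, 122, 124, 132, 123, 74, 156, 370, 478, 509, 505, 507, 504, 508, 511, 514, 512, 508, 510, 512, 518]
```

The batten's near edge sits at saw x = -15 with 0.1° skew, so it is flush. I continue the feed.

Call:
{"name": "move_arm", "arguments": {"motion": [[-0.01,0,0,0,0],[-0.01,0,0,0,0],[-0.01,0,0,0,0],[-0.01,0,0,0,0],[-0.01,0,0,0,0]]}}

```text
t: 11.25
tool_pos: [585.8, 34.1, 101.7]
eef_rot: [-2.205, -2.238, 0.0]
wrist_force: [-1.1, 3.5, -0.7]
gripper_width: 22.2
grip_force: 50.0
```

Call:
{"name": "move_arm", "arguments": {"motion": [[-0.01,0,0,0,0],[-0.01,0,0,0,0],[-0.01,0,0,0,0],[-0.01,0,0,0,0],[-0.01,0,0,0,0]]}}

```text
t: 11.75
tool_pos: [586.5, -15.8, 101.7]
eef_rot: [-2.205, -2.238, 0.0]
wrist_force: [-0.1, 3.8, -0.6]
gripper_width: 21.7
grip_force: 50.0
```

Call:
{"name": "move_arm", "arguments": {"motion": [[-0.01,0,0,0,0],[-0.008,0,0,0,0],[-0.006,0,0,0,0],[-0.003,0,0,0,0],[0,0,0,0,0]]}}

```text
t: 12.25
tool_pos: [586.9, -42.6, 101.5]
eef_rot: [2.205, 2.237, -0.001]
wrist_force: [-0.7, -1.6, -3.6]
gripper_width: 21.6
grip_force: 50.0
```

```bash
python3 -c "
from h import *
plan(*s2w(8.3,79.6),102,0.8); print(w2s(sense()['tool_pos']))
c=snap('top'); cv2.imwrite('pics/t6.png',cv2.resize(c['pixels'][165:240,330:470,::-1],None,fx=5.7,fy=5.7,interpolation=2))"
```

```text
t 12.25 pos [586.9 -42.6 101.5] ydir 0.82 spin 0.02 shift [-35.3  -0.6  -0.4] | without spin [-35.3  -0.6  -0.4] F [-0.66 -1.64 -3.62] w 21.6 g 50.0 q6 -0.29
[  8.91621416 114.8912266 ]
```

View pics/t6.png

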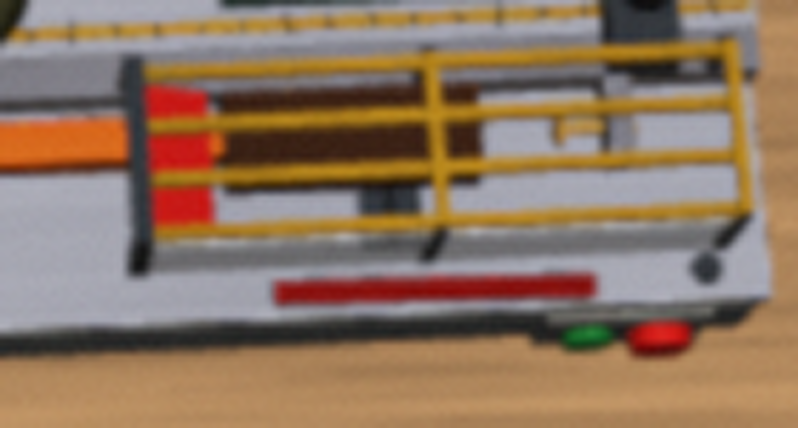

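The flap (red) now rides on the stick, behind the batten. The batten nose is at crop u of about 480, and the brass screw spans u 555–605.

```bash
python3 -c "
from h import *
c=load('top'); im=c['pixels'].astype(int)
print('nose',w2s(ray(c,330+481/5.7,165+137/5.7,82)),'head',w2s(ray(c,330+555/5.7,165+130/5.7,77)),'tail',w2s(ray(c,330+220/5.7,165+160/5.7,82)))
for v in (186,187,188,189,190): print(v,im[v,405:442].sum(-1).tolist())
print([ (u,w2s(ray(c,u,188,82))[1].round(1),w2s(ray(c,u,188,77))[1].round(1)) for u in (410,414,420,426,430)])
"; python3 bat.py 370 400
```

```text
nose [  -0.72384581 -167.13180917] head [   2.68097161 -202.71384073] tail [ -6.21240966 -45.71543208]
186 [296, 334, 293, 228, 198, 191, 186, 174, 180, 246, 358, 409, 451, 463, 459, 462, 456, 466, 466, 465, 454, 385, 293, 319, 387, 406, 400, 395, 390, 366, 299, 241, 316, 364, 366, 378, 437]
187 [264, 321, 276, 182, 130, 125, 118, 120, 149, 279, 435, 486, 504, 509, 510, 510, 508, 509, 518, 513, 489, 404, 296, 341, 390, 396, 398, 383, 385, 373, 305, 241, 331, 383, 386, 379, 421]
188 [246, 321, 286, 184, 116, 117, 113, 116, 152, 303, 459, 507, 513, 508, 512, 510, 511, 509, 505, 514, 496, 394, 289, 343, 401, 415, 411, 396, 392, 363, 260, 199, 329, 385, 380, 385, 419]
189 [233, 313, 286, 195, 124, 109, 107, 112, 141, 305, 451, 509, 513, 514, 508, 507, 509, 515, 514, 515, 505, 432, 326, 357, 454, 493, 494, 487, 490, 452, 295, 214, 332, 381, 390, 388, 424]
190 [224, 318, 302, 195, 124, 110, 117, 108, 133, 272, 448, 513, 510, 519, 516, 516, 518, 515, 516, 518, 521, 482, 399, 405, 481, 516, 522, 515, 516, 477, 323, 236, 360, 400, 383, 385, 426]
[(410, np.float64(-155.8), np.float64(-156.7)), (414, np.float64(-166.4), np.float64(-167.3)), (420, np.float64(-182.2), np.float64(-183.2)), (426, np.float64(-198.0), np.float64(-199.0)), (430, np.float64(-208.5), np.float64(-209.6))]
[[-14.9, -50.7], [-15.0, -61.4], [-15.2, -72.1], [-15.5, -82.8], [-15.3, -93.5], [-15.8, -104.2], [-29.4, -116.5], [-29.9, -127.1]]
skew deg 3.3536406 x at -15.822035 -81.093025
```

Call:
{"name": "move_arm", "arguments": {"motion": [[-0.004,0,0,0,0],[-0.005,0,0,0,0],[-0.005,0,0,0,0],[-0.005,0,0,0,0],[-0.004,0,0,0,0]]}}

```text
t: 12.8
tool_pos: [587.3, -65.5, 101.7]
eef_rot: [-2.205, -2.237, 0.0]
wrist_force: [-0.2, 3.2, -2.9]
gripper_width: 21.7
grip_force: 50.0
```

Call:
{"name": "move_arm", "arguments": {"motion": [[-0.002,0,0,0,0],[-0.001,0,0,0,0],[0,0,0,0,0]]}}

```text
t: 13.1
tool_pos: [587.3, -68.2, 101.7]
eef_rot: [2.205, 2.238, -0.001]
wrist_force: [-0.2, -0.8, -2.6]
gripper_width: 21.6
grip_force: 50.0
```

Call:
{"name": "move_arm", "arguments": {"motion": [[-0.001,0,0,0,0],[-0.001,0,0,0,0]]}}

```text
t: 13.3
tool_pos: [587.4, -69.8, 101.8]
eef_rot: [-2.205, -2.238, -0.0]
wrist_force: [-0.4, 2.7, -1.9]
gripper_width: 21.3
grip_force: 50.0
```

```bash
python3 -c "
from h import *
plan(*s2w(8.3,81.5),102,0.8); print(w2s(sense()['tool_pos']))
c=snap('top'); im=c['pixels'].astype(int)
for v in (186,187,188,189): print(v,im[v,415:436].sum(-1).tolist())
"; python3 bat.py 378 395; python3 bat.py 380 418 
```

```text
t 13.3 pos [587.4 -69.8 101.8] ydir 0.86 spin 0.06 shift [-6.2 -0.7 -0.2] | without spin [-6.2 -0.7 -0.2] F [-0.4   2.65 -1.88] w 21.3 g 50.0 q6 -0.33
[ 9.01683463 87.65934763]
186 [169, 167, 165, 150, 147, 148, 154, 145, 166, 288, 405, 374, 293, 328, 390, 403, 395, 385, 394, 366, 294]
187 [115, 115, 117, 121, 121, 113, 119, 108, 153, 304, 427, 387, 295, 341, 386, 400, 398, 394, 385, 377, 308]
188 [104, 113, 113, 112, 113, 117, 115, 108, 141, 291, 427, 384, 296, 337, 396, 417, 412, 402, 392, 371, 259]
189 [113, 106, 121, 118, 107, 116, 114, 111, 131, 280, 439, 429, 321, 359, 464, 490, 492, 485, 490, 457, 292]
[[-15.2, -77.5], [-15.7, -88.1], [-15.6, -98.8], [-17.1, -109.4]]
skew deg 0.94332165 x at -15.645813 -93.73941
[[-15.2, -77.5], [-15.7, -88.1], [-15.6, -98.8], [-17.1, -109.4], [-29.7, -121.8], [-30.0, -132.5], [-15.7, -157.7], [-15.9, -168.4]]
skew deg 0.19016361 x at -16.321291 -120.80298
```

Call:
{"name": "move_arm", "arguments": {"motion": [[-0.001,0,0,0,0],[-0.001,0,0,0,0],[0,0,0,0,0]]}}

```text
t: 13.65
tool_pos: [587.4, -72.1, 101.7]
eef_rot: [2.205, 2.238, -0.0]
wrist_force: [-0.3, 1.2, -3.8]
gripper_width: 21.4
grip_force: 50.0
```

Call:
{"name": "move_arm", "arguments": {"motion": [[-0.0005,0,0,0,0],[-0.0005,0,0,0,0]]}}

```text
t: 13.85
tool_pos: [587.5, -73.0, 101.8]
eef_rot: [-2.205, -2.238, -0.0]
wrist_force: [0.2, 2.2, -2.9]
gripper_width: 21.8
grip_force: 50.0
```

Call:
{"name": "move_arm", "arguments": {"motion": [[-0.0005,0,0,0,0],[-0.0005,0,0,0,0]]}}

```text
t: 14.05
tool_pos: [587.5, -74.0, 101.8]
eef_rot: [-2.205, -2.238, -0.0]
wrist_force: [-0.3, 2.5, -2.6]
gripper_width: 21.6
grip_force: 50.0
```

Call:
{"name": "move_arm", "arguments": {"motion": [[-0.0005,0,0,0,0],[0,0,0,0,0]]}}

```text
t: 14.25
tool_pos: [587.5, -74.6, 101.8]
eef_rot: [2.205, 2.238, -0.0]
wrist_force: [0.0, 0.9, -2.7]
gripper_width: 21.4
grip_force: 50.0
```

Call:
{"name": "move_arm", "arguments": {"motion": [[-0.0005,0,0,0,0],[0,0,0,0,0]]}}

```text
t: 14.45
tool_pos: [587.5, -75.0, 101.7]
eef_rot: [2.205, 2.238, -0.0]
wrist_force: [-0.6, 1.7, -2.7]
gripper_width: 21.8
grip_force: 50.0
```

Call:
{"name": "move_arm", "arguments": {"motion": [[-0.0005,0,0,0,0],[0,0,0,0,0]]}}

```text
t: 14.65
tool_pos: [587.5, -75.5, 101.7]
eef_rot: [2.205, 2.238, -0.0]
wrist_force: [0.1, 1.5, -2.7]
gripper_width: 21.2
grip_force: 50.0
```

Call:
{"name": "move_arm", "arguments": {"motion": [[-0.0005,0,0,0,0],[0,0,0,0,0]]}}

```text
t: 14.85
tool_pos: [587.5, -76.0, 101.7]
eef_rot: [2.205, 2.238, -0.0]
wrist_force: [0.3, 1.6, -2.8]
gripper_width: 22.0
grip_force: 50.0
```

Call:
{"name": "move_arm", "arguments": {"motion": [[-0.0005,0,0,0,0],[0,0,0,0,0]]}}

```text
t: 15.05
tool_pos: [587.5, -76.5, 101.7]
eef_rot: [2.205, 2.238, -0.0]
wrist_force: [-0.9, 1.8, -4.7]
gripper_width: 21.5
grip_force: 50.0
```

```bash
python3 -c "
from h import *
print(w2s(sense()['tool_pos']),sense()['wrist_force'])
c=snap('top'); im=c['pixels'].astype(int)
for v in (186,187,188,189): print(v,im[v,415:436].sum(-1).tolist())
"
```

```text
[ 9.02689329 80.94298498] [-0.85867214  1.83035533 -4.68431921]
186 [171, 167, 167, 147, 154, 146, 144, 142, 140, 131, 128, 148, 207, 320, 386, 402, 404, 399, 388, 368, 289]
187 [111, 121, 117, 118, 114, 122, 122, 121, 116, 116, 107, 125, 201, 331, 382, 398, 394, 389, 390, 379, 300]
188 [104, 111, 107, 112, 114, 111, 116, 114, 114, 110, 102, 129, 199, 329, 395, 415, 405, 401, 396, 369, 263]
189 [108, 109, 113, 109, 119, 115, 105, 116, 116, 110, 117, 121, 206, 352, 460, 495, 490, 489, 490, 450, 291]
```

Call:
{"name": "move_arm", "arguments": {"motion": [[-0.0005,0,0,0,0],[0,0,0,0,0]]}}

```text
t: 15.3
tool_pos: [587.5, -77.0, 101.8]
eef_rot: [2.205, 2.238, -0.0]
wrist_force: [-0.6, 1.5, -2.8]
gripper_width: 21.6
grip_force: 50.0
```

Call:
{"name": "move_arm", "arguments": {"motion": [[-0.0005,0,0,0,0],[0,0,0,0,0]]}}

```text
t: 15.5
tool_pos: [587.5, -77.5, 101.8]
eef_rot: [2.205, 2.238, -0.0]
wrist_force: [-0.2, 2.7, -2.4]
gripper_width: 21.4
grip_force: 50.0
```

Call:
{"name": "move_arm", "arguments": {"motion": [[-0.0005,0,0,0,0],[0,0,0,0,0]]}}

```text
t: 15.7
tool_pos: [587.5, -78.0, 101.7]
eef_rot: [-2.205, -2.238, 0.0]
wrist_force: [-0.6, 1.9, -3.0]
gripper_width: 21.5
grip_force: 50.0
```

Call:
{"name": "move_arm", "arguments": {"motion": [[0,0,0,0,0]]}}

```text
t: 15.8
tool_pos: [587.5, -78.0, 101.7]
eef_rot: [2.205, 2.238, -0.0]
wrist_force: [0.2, 0.7, -3.0]
gripper_width: 21.6
grip_force: 50.0
```

Call:
{"name": "move_arm", "arguments": {"motion": [[-0.0005,0,0,0,0],[0,0,0,0,0]]}}

```text
t: 16.0
tool_pos: [587.5, -78.5, 101.7]
eef_rot: [-2.205, -2.238, 0.0]
wrist_force: [0.4, 1.4, -3.2]
gripper_width: 21.4
grip_force: 50.0
```

Call:
{"name": "move_arm", "arguments": {"motion": [[-0.0004,0,0,0,0],[0,0,0,0,0]]}}

```text
t: 16.2
tool_pos: [587.5, -78.6, 101.8]
eef_rot: [-2.205, -2.238, -0.001]
wrist_force: [-0.2, 5.1, -2.6]
gripper_width: 22.0
grip_force: 50.0
```

```bash
python3 -c "
from h import *
F=[];
for i in range(1): s=sense();print(w2s(s['tool_pos']),s['wrist_force'],s['torque'])
c=snap('top'); im=c['pixels'].astype(int)
for v in (186,187,188,189): print(v,im[v,415:436].sum(-1).tolist())
"
```

```text
[ 9.02062636 78.85687762] [-0.21380276  5.05411987 -2.62647163] [ 0.82768019  0.15984333 -0.10525473]
186 [163, 163, 165, 164, 148, 152, 151, 146, 145, 135, 129, 127, 188, 312, 387, 402, 403, 395, 390, 367, 288]
187 [120, 121, 114, 122, 122, 107, 114, 119, 109, 111, 114, 120, 189, 331, 387, 396, 397, 387, 388, 373, 302]
188 [111, 114, 113, 114, 108, 111, 115, 112, 112, 108, 118, 112, 174, 332, 395, 412, 404, 396, 392, 366, 267]
189 [109, 115, 104, 122, 114, 109, 117, 108, 120, 112, 114, 113, 170, 342, 457, 492, 494, 492, 484, 452, 292]
```

Contact with the screw: the force jumped to 5 N and the tip stalled. I check the batten's lie before withdrawing.

Call:
{"name": "move_arm", "arguments": {"motion": [[0,0,0,0,0],[0,0,0,0,0],[0,0,0,0,0]]}}

```text
t: 16.55
tool_pos: [587.5, -78.6, 101.8]
eef_rot: [-2.205, -2.238, -0.0]
wrist_force: [-1.2, 6.5, -2.1]
gripper_width: 21.5
grip_force: 50.0
```

```bash
python3 -c "
from h import *
from bat import batline
c=snap('top'); print(sense()['wrist_force'])
p=batline(c,378,430); p=p[(abs(p[:,0]+15.5)<2.5)]; print(p.round(1).tolist()); print(np.degrees(np.arctan(np.polyfit(p[:,1],p[:,0],1))),np.median(p[:,0]))
im=c['pixels'].astype(int).sum(-1)
# fence-side edge of batten through the bars
for u in (378,384,390,396,412,418,424): print(u,im[174:190,u].tolist())"
```

```text
[ 0.1241648   5.11882159 -2.04485986]
[[-15.3, -85.5], [-15.7, -88.1], [-15.5, -90.8], [-15.5, -93.5], [-15.5, -96.2], [-15.5, -98.8], [-15.7, -101.5], [-15.9, -104.2], [-16.0, -106.8], [-17.0, -109.4], [-15.5, -155.0], [-15.6, -157.7], [-15.7, -160.4], [-15.7, -163.1], [-15.8, -165.7], [-15.9, -168.4], [-15.4, -171.1], [-15.3, -173.8], [-15.3, -176.5]]
[ -0.09742779 -86.40250941] -15.62026037078228
378 [395, 381, 349, 306, 315, 353, 296, 196, 254, 433, 400, 351, 319, 272, 317, 349]
384 [393, 380, 331, 300, 337, 366, 259, 159, 111, 140, 225, 312, 289, 183, 125, 111]
390 [405, 382, 330, 305, 373, 377, 232, 122, 111, 152, 259, 319, 269, 168, 121, 110]
396 [395, 371, 341, 296, 360, 310, 188, 126, 117, 177, 315, 337, 248, 153, 118, 111]
412 [386, 336, 307, 358, 364, 229, 134, 114, 148, 246, 324, 280, 183, 123, 109, 112]
418 [381, 330, 295, 340, 302, 192, 127, 111, 160, 284, 332, 246, 152, 118, 108, 114]
424 [345, 304, 292, 341, 270, 169, 123, 109, 186, 307, 322, 219, 140, 117, 111, 114]
```

Call:
{"name": "move_arm", "arguments": {"motion": [[0.001,0,0,0,0],[0.003,0,0,0,0],[0.008,0,0,0,0],[0.015,0,0,0,0],[0.02,0,0,0,0]]}}

```text
t: 17.1
tool_pos: [586.8, -31.1, 101.7]
eef_rot: [2.206, 2.237, -0.0]
wrist_force: [-0.0, -0.8, -2.7]
gripper_width: 21.6
grip_force: 50.0
```

Call:
{"name": "move_arm", "arguments": {"motion": [[0.02,0,0,0,0],[0.02,0,0,0,0],[0.02,0,0,0,0],[0.02,0,0,0,0],[0.015,0,0,0,0]]}}

```text
t: 17.6
tool_pos: [585.3, 65.3, 102.1]
eef_rot: [2.203, 2.239, 0.001]
wrist_force: [0.1, -0.4, -1.7]
gripper_width: 21.6
grip_force: 50.0
```

Call:
{"name": "move_arm", "arguments": {"motion": [[0,0,-0.01,0,0],[0,0,-0.02,0,0],[0,0,-0.02,0,0],[0,0,0,0,0],[0,0,0,0,0]]}}

```text
t: 18.1
tool_pos: [585.4, 62.7, 151.9]
eef_rot: [2.205, 2.237, 0.001]
wrist_force: [0.5, 0.5, -1.4]
gripper_width: 21.7
grip_force: 50.0
```

```bash
python3 -c "
from h import *
from bat import batline
c=snap('top'); print(w2s(sense()['tool_pos']))
p=batline(c,372,430); p=p[(abs(p[:,0]+15.5)<2.5)]; print(np.degrees(np.arctan(np.polyfit(p[:,1],p[:,0],1)))[0],np.median(p[:,0]))
im=c['pixels'].astype(int).sum(-1)
for v in (187,188,189): print(v,im[v,415:436].tolist())
hs=cv2.cvtColor(c['pixels'],cv2.COLOR_RGB2HSV); m=((hs[...,0]<6)|(hs[...,0]>174))&(hs[...,1]>180)&(hs[...,2]>120); print('red px above pencil',m[178:207,350:372].sum())
b=np.array([404,138.]); print('stick offset ', 0)
st=np.array([404,138.])
y=np.array([np.sin(np.radians(5.2)),np.cos(np.radians(5.2))]); o=st+70*y; t=o-8.4*y; print('tray tcp target',t); plan(t[0],t[1],150,-5.2)"
```

```text
[  8.55746666 220.29909216]
-0.050372069014193846 -15.705200267998684
187 [128, 119, 126, 115, 111, 122, 110, 117, 115, 116, 115, 113, 185, 329, 392, 398, 395, 388, 387, 384, 311]
188 [103, 113, 109, 115, 115, 119, 104, 112, 111, 112, 114, 101, 180, 326, 400, 417, 409, 401, 396, 372, 255]
189 [108, 117, 111, 117, 106, 116, 118, 112, 116, 114, 102, 108, 175, 342, 463, 491, 492, 492, 490, 446, 292]
red px above pencil 0
stick offset  0
tray tcp target [409.58296694 199.34647895]
t 18.15 pos [585.1  62.8 151.1] ydir 0.82 spin 6.02 shift [ 120.1 -187.2    1.3] | without spin [ 139.1 -173.5    1.3] F [-1.02 -0.4  -2.04] w 21.5 g 50.0 q6 -0.11
```

The batten has not moved, and no red shows above the tunnel, so the flap is shut. Now the stick goes back to the tray.

Call:
{"name": "move_arm", "arguments": {"motion": [[0,0,0,5.8,0],[0.02,-0.031,0,0,0],[0.025,-0.039,0,0,0],[0.025,-0.039,0,0,0],[0.025,-0.039,0,0,0]]}}

```text
t: 18.65
tool_pos: [444.2, 171.0, 150.7]
eef_rot: [-2.315, -2.122, 0.003]
wrist_force: [-0.2, 1.1, -1.5]
gripper_width: 21.8
grip_force: 50.0
```

Call:
{"name": "move_arm", "arguments": {"motion": [[0.025,-0.039,0,0,0],[0,0,0,0,0],[0,0,0,0,0]]}}

```text
t: 18.95
tool_pos: [409.1, 199.0, 151.4]
eef_rot: [-2.314, -2.125, 0.001]
wrist_force: [0.4, 0.5, -1.3]
gripper_width: 21.9
grip_force: 50.0
```

```bash
python3 -c "
from h import *
plan(409.5,199.5,44,-5.2)
c=snap('wrist','w2.png'); P=c['pixels']
print(0)"
```

```text
t 18.95 pos [409.1 199.  151.4] ydir -4.87 spin 0.33 shift [  0.5   0.4 107.4] | without spin [  0.5   0.5 107.4] F [ 0.38  0.51 -1.26] w 21.9 g 50.0 q6 0.28
0
```

View pics/w2.png

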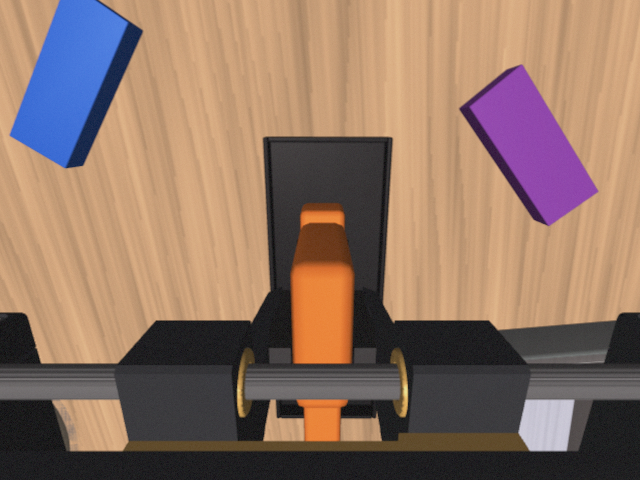

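The wrist view shows the stick centred over the tray (u 265–392) and parallel to it. I lower it.

Call:
{"name": "move_arm", "arguments": {"motion": [[0,0,0.02,0,0],[0,0,0.03,0,0],[0,0,0.03,0,0],[0,0,0.015,0,0],[0,0,0.007,0,0]]}}

```text
t: 19.5
tool_pos: [410.0, 197.8, 48.0]
eef_rot: [-2.316, -2.12, 0.004]
wrist_force: [0.4, -0.4, -1.6]
gripper_width: 21.8
grip_force: 50.0
```

Call:
{"name": "move_arm", "arguments": {"motion": [[0,0,0.002,0,0],[0,0,0,0,0],[0,0,0,0,0]]}}

```text
t: 19.8
tool_pos: [410.1, 198.7, 48.4]
eef_rot: [2.315, 2.123, 0.002]
wrist_force: [-0.2, 0.7, -1.5]
gripper_width: 21.2
grip_force: 50.0
```

Call:
{"name": "move_arm", "arguments": {"motion": [[0,0,0.001,0,0],[0,0,0,0,0]]}}

```text
t: 20.0
tool_pos: [409.7, 198.9, 47.1]
eef_rot: [2.315, 2.123, 0.001]
wrist_force: [-0.0, -0.3, -1.3]
gripper_width: 21.4
grip_force: 50.0
```

Call:
{"name": "move_arm", "arguments": {"motion": [[0,0,0.001,0,0],[0,0,0.001,0,0],[0,0,0,0,0]]}}

```text
t: 20.3
tool_pos: [409.4, 198.8, 44.6]
eef_rot: [-2.315, -2.123, 0.0]
wrist_force: [0.0, -0.1, -1.6]
gripper_width: 21.4
grip_force: 50.0
```

Call:
{"name": "move_arm", "arguments": {"motion": [[0,0,0.001,0,0],[0,0,0,0,0]]}}

```text
t: 20.5
tool_pos: [409.4, 198.8, 43.6]
eef_rot: [-2.315, -2.123, 0.0]
wrist_force: [-0.4, -0.3, -2.3]
gripper_width: 21.6
grip_force: 50.0
```

Call:
{"name": "move_arm", "arguments": {"motion": [[0,0,0.0005,0,0],[0,0,0,0,0]]}}

```text
t: 20.7
tool_pos: [409.5, 198.8, 43.2]
eef_rot: [-2.315, -2.123, 0.0]
wrist_force: [0.3, -0.1, -1.1]
gripper_width: 21.6
grip_force: 50.0
```

Call:
{"name": "move_arm", "arguments": {"motion": [[0,0,0.0005,0,0],[0,0,0,0,0]]}}

```text
t: 20.9
tool_pos: [409.5, 198.8, 42.8]
eef_rot: [2.315, 2.123, 0.0]
wrist_force: [-0.1, 0.4, -1.0]
gripper_width: 21.8
grip_force: 50.0
```

Call:
{"name": "move_arm", "arguments": {"motion": [[0,0,0.0005,0,0],[0,0,0,0,0]]}}

```text
t: 21.1
tool_pos: [409.6, 198.8, 42.8]
eef_rot: [2.315, 2.123, 0.001]
wrist_force: [-1.9, -0.7, 6.9]
gripper_width: 21.5
grip_force: 50.0
```

Call:
{"name": "move_arm", "arguments": {"motion": [[0,0,0.0005,0,0],[0,0,0,0,0]]}}

```text
t: 21.3
tool_pos: [409.6, 198.8, 42.8]
eef_rot: [2.315, 2.123, 0.001]
wrist_force: [-3.9, -0.7, 14.2]
gripper_width: 21.5
grip_force: 50.0
```

Call:
{"name": "move_arm", "arguments": {"motion": [[0,0,-0.001,0,0],[0,0,0,0,0.5],[0,0,0,0,0.7],[0,0,0,0,0.7],[0,0,0,0,0.7]]}}

```text
t: 21.8
tool_pos: [409.5, 198.8, 42.6]
eef_rot: [-2.315, -2.123, 0.0]
wrist_force: [-0.3, -1.0, -0.3]
gripper_width: 51.4
grip_force: 0.0
```

Call:
{"name": "move_arm", "arguments": {"motion": [[0,0,0,0,0.7],[0,0,0,0,0.7],[0,0,0,0,0.7],[0,0,-0.005,0,0.7],[0,0,-0.015,0,0.7]]}}

```text
t: 22.3
tool_pos: [409.0, 198.7, 62.5]
eef_rot: [-2.314, -2.123, 0.003]
wrist_force: [-0.3, 0.2, -0.4]
gripper_width: 61.7
grip_force: 0.0
```

Call:
{"name": "move_arm", "arguments": {"motion": [[0,0,-0.03,0,0.7],[0,0,-0.04,0,0.7],[0,0,-0.04,0,0.7],[0,0,-0.03,0,0.7],[0,0,0,0,0.7]]}}

```text
t: 22.8
tool_pos: [410.8, 199.1, 206.6]
eef_rot: [2.312, 2.121, 0.011]
wrist_force: [0.0, 0.6, -1.1]
gripper_width: 61.8
grip_force: 0.0
```

```bash
python3 -c "
from h import *
from bat import batline
plan(409.5,199,200,-5)
c=snap('top'); p=batline(c,372,430); p=p[(abs(p[:,0]+15.5)<2.5)]; print(np.degrees(np.arctan(np.polyfit(p[:,1],p[:,0],1)))[0],np.median(p[:,0]))
im=c['pixels'].astype(int).sum(-1); print(im[188,415:436].tolist())
hs=cv2.cvtColor(c['pixels'],cv2.COLOR_RGB2HSV); m=((hs[...,0]<6)|(hs[...,0]>174))&(hs[...,1]>180)&(hs[...,2]>120); print('red above',m[178:207,350:385].sum())
c=snap('wrist'); im=c['pixels'].astype(int); m=(im[...,0]>200)&(im[...,2]<100)&(im[...,1]<170)
k,_=cv2.findContours(m.astype(np.uint8),0,1); k=max(k,key=cv2.contourArea); print(cv2.boundingRect(k)); x,y,w,h=cv2.boundingRect(k)
print(ray(c,x+w/2,y+h,26),ray(c,x+w/2,y,26))
P=cloud(c); mm=np.zeros_like(m); mm[y:y+h,x:x+w]=m[y:y+h,x:x+w]; print('z',np.percentile(P[...,2][mm],[5,50,95]))
"
```

```text
t 22.8 pos [410.8 199.1 206.6] ydir -4.95 spin 0.05 shift [-0.3 -1.3  6.6] | without spin [-0.3 -1.3  6.6] F [ 0.01  0.55 -1.08] w 61.8 g 0.0 q6 0.28
-0.15977191699821047 -15.539509194452128
[109, 114, 112, 112, 116, 113, 119, 115, 112, 121, 118, 108, 178, 331, 406, 419, 408, 407, 397, 373, 267]
red above 0
(309, 189, 24, 171)
[394.3686246   40.04815606  26.        ] [410.74805254 226.78984371  26.        ]
z [23.96866815 26.33549684 83.92725751]
```

Call:
{"name": "move_arm", "arguments": {"motion": [[0,0,0,0,0.7],[0,0,0,0,0.7],[0,0,0,0,0.7]]}}

```text
t: 23.2
tool_pos: [409.2, 198.7, 201.9]
eef_rot: [-2.315, -2.123, 0.002]
wrist_force: [0.3, 0.2, 0.1]
gripper_width: 61.9
grip_force: 0.0
```

```bash
python3 -c "
from cell import *
print(close_job())"
```

```text
the job is handed in; nothing more can be done
None
```

I've handed the job in at about 23 s: my last camera and force checks showed the batten flush along the fence and home against the screw (about 5–6 N), the flap shut and the stick standing released in its tray, but no verdict came back.

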